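Turn the valve body to the test fence

ROBOT

A 7-joint arm with a two-finger parallel gripper is mounted at the origin on the work surface. World frame = base frame: x ahead of the robot, y to its left, z up, the work surface at z = 0. Lengths are in mm, angles in rad, forces in N, time in s.
With the tool pointing down it reaches from about 400 to 875 mm from the base axis. Payload 4.4 kg.
Tool frame: the origin (TCP) lies midway between the tips of the shut fingers; the grasp point (between the pads) lies 19 mm behind it; x points along the fingers, y is the direction in which the jaws open and shut, and the axes are right-handed (so a half turn about x gives the same grasp; the last joint's range is limited). The gripper opens to 85 mm and grips with 20 to 120 N. Pads are 22 mm wide; open, the fingers measure 114 mm over their backs; the gripper's body (76 mm by 85 mm) begins 54 mm behind the grasp point. The pads swing forward as they close: fully open they stand 13 mm farther back than shut.
Start: joints at [1.072, 0.628, 0.038, 1.517, -0.027, 0.996, -0.02], TCP at [272.647, -590.069, 231.313] pointing down, gripper open.
Joint ranges: [-3.06, 3.06], [-0.37, 2.12], [-1.25, 1.32], [0.18, 2.47], [-1.1, 4.24], [0.23, 1.98], [-2.94, 2.94]. Speed limits (rad/s): [2.57, 2.57, 3.14, 3.14, 3.14, 3.14, 3.14].

INTERFACE

Orientations are given as a rotation vector (axis times angle).
In Python, from plant import monitor, vision, finish_job gives the robot as it stands. The module is installed in compiled form; this text tells all that it offers.
- The arm moves only by the tool move_arm, never from a script. Its arguments are lists of equal length, an entry for each row: "jaw": the finger opening in mm, from 0 to 85.4; "delta_pos": the shift along the tool's x, y, z in mm, a list of three; "yaw": the turn about the tool's x in rad. A call has 1 to 10 rows; each row is the pose to reach, as a shift and turn from the pose measured when the call began, along the tool's axes at that moment; what a row does not reach only later rows make up. A row lasts 1/10 s, in which the tool goes at most 50 mm and 8.59 degrees, less where a joint would pass 70% of its speed; a pose out of reach is approached as far as the arm can. A call with a gripper value outside its range is refused whole. The fingers move at their own pace and stop on an object; "newtons" is the grip in N (left out, the last holds). Time passes only in rows, so rows that repeat a pose let the fingers close. It gives the time, the measured TCP pose, the force and the opening at its end, in the units of the state.
- monitor.get_obs(): the state, without advancing time (a new reading comes with each control period).
- vision.grab_frame(name): name is "scene" or "top" or "wrist"; returns the picture (384x512x3 uint8, red, green, blue); there is no depth.
- vision.camera_params(name): a dict with "camera_matrix" (3x3 intrinsics, pixels), "world_to_cam" (4x4, takes a point from world to camera coordinates). Camera axes: x right, y up, looking along -z (the intrinsics and any distortion apply to the point x, -y, -z); pixel columns grow to the right and rows downward; lengths in mm; the calibration is good to about 2 mm. The wrist camera is an equidistant fisheye: a pixel r from the principal point sees the ray r / f radians off the axis. A picture is of the moment at which its call begins: read the wrist's pose just before it. camera_params takes no time and is no camera call; for the wrist camera it gives the pose at the moment of the call.
- finish_job(): hands the job in, once; it reports no verdict.
The state is a dict: "t": time; "q": joint angles; "joint_velocities": joint speeds; "joint_torque": joint torques, N m; "ee_pos": TCP position; "ee_rot": TCP orientation; "ft_force": force on the tool from outside, world axes, zero at the start; "ft_torque": the same for the moment, N m; "width": finger opening in mm.
Only numpy, scipy, OpenCV 4.12 (cv2) and the standard library are available. Lean on these libraries where they do the work, as an engineer would, in place of code of your own. Each camera call takes 0.05 s, during which the arm holds its last target. There are 200 camera calls.

TASK

Push the heavy valve body round on the bench by nudging its corners, until its flat machined face lies flush against the front of the steel test fence, with no part of it past the fence's ends. Keep it flat on the bench: do not lift or tip it, and leave the pulley, socket and bearing where they are.

Things in the scene. Friction and masses are not known exactly. Their poses are not given: they have to be found in the camera images.
- valve_body: Loose dark metal valve body, 1 to 1.8 kg, too wide to grip: a block 95 mm along its x, 130 mm along its y, 45 mm high, plus a round cover on top (92 mm across; 59 mm high with bolt heads). Origin: centre of the block's underside. Its +x side is the flat bright machined face. It starts 30 to 90 degrees anticlockwise (from above) of facing the fence, short of it on the robot's side.
- valve_face (a point): Centre of the valve body's flat machined face, 47.5 mm ahead of its origin along x and 22.5 mm above the bench; x points straight out of the face, y along it, z up.
- valve_boss (a point): Centre of the outer face of the boss on the valve body's back (-x) side, 61.5 mm behind the body's origin, 23 mm above the bench. The boss is rectangular, 90 mm wide (y), stands 14 mm out from the back, reaches from 6 to 40 mm above the bench and carries two brass plugs, 1.5 mm proud. Axes as the valve body's.
- fence: Steel test fence fixed to the bench further from the robot than the valve body, an upright bar 24 mm thick (x), 220 mm long (y) and 42 mm high, with a low foot and two gussets behind it (its +x side, away from the robot). Origin at the centre of the bar's underside; x points from its front through to its back, away from the robot; y along it, z up.
- fence_face (a point): Centre of the fence's flat front face, 12 mm before the fence's origin and 22.5 mm above the bench; x points into the fence, y along it. When the valve body is home its machined face lies on this face and both x axes point the same way.
- pulley: Loose grooved aluminium pulley lying flat, 80 mm across, 36 mm high with its hub; origin at the centre of its underside. Leave it alone.
- socket: Loose steel drive socket standing upright, 34 mm across, 55 mm high; origin at the centre of its underside. Leave it alone.
- bearing: Loose steel ring bearing lying flat, 62 mm across, 18 mm high; origin at the centre of its underside. Leave it alone.
There are look-alikes about, which are no part of the job. Of the things like the valve_body, leave any that is orange; of the rest the smaller one is meant.

How it is judged (in metres and radians):
At the end, for the whole second after the job is handed in: The valve body's machined face lies against the fence's front: gap at its centre under 5 mm, turned less than 0.05 rad (3 degrees) from it, its centre within 46 mm of the fence's middle so that neither end sticks out; flat on the bench and at rest (angle between the x axis of valve_body and the x axis of fence, either way round below 0.05 rad and x of valve_face in the frame of fence_face between -0.005 and 0.005 m and y of valve_face in the frame of fence_face between -0.046 and 0.046 m and height (world z) of valve_body below 0.004 m and angle between valve_body's own z axis and vertical below 0.05 rad and linear speed of valve_body below 0.01 m/s); the robot touches nothing.
It fails at once if the valve body is lifted or carried off the bench (height (world z) of valve_body above 0.008 m).
It fails at once if the valve body is tipped (angle between valve_body's own z axis and vertical above 0.15 rad).
It fails at once if the pulley is disturbed (distance of pulley from where it was at the start of the episode above 0.02 m).
It fails at once if the socket is disturbed (distance of socket from where it was at the start of the episode above 0.02 m).
It fails at once if the bearing is disturbed (distance of bearing from where it was at the start of the episode above 0.02 m).
It also fails if it takes over 69 s, if anything falls off the work surface, if the arm or the gripper's body presses on something with over 40 N, if the wrist force passes 120 N, or if a joint passes its speed limit or range.

## Working session

There is one attempt and no reset: what is moved stays moved. The work goes in short steps, Python scripts to look and compute and a tool call to move; the robot and the scene stay as the last step left them, time stands still between calls to the robot, and variables do not carry over. Pictures are saved under pics/ and viewed, about 8 in all and at most 12, crops included, and the job is handed in when it is done.

Besides the shell and the picture viewer there is one more tool, called by a JSON object that holds its "name" and its "arguments". move_arm: Moves the arm, as the interface text tells. Its arguments: {"type":"object","properties":{"jaw":{"type":"array"},"delta_pos":{"type":"array"},"yaw":{"type":"array"},"newtons":{"type":"number"}},"required":["jaw","delta_pos","yaw"]}

```bash
mkdir -p pics; python3 - <<'E'
from plant import monitor, vision
import cv2, numpy as np
o=monitor.get_obs(); print({k:np.round(v,3).tolist() for k,v in o.items()})
for n in("top","scene"):
    im=vision.grab_frame(n); cv2.imwrite(f"pics/{n}0.png",cv2.cvtColor(im,cv2.COLOR_RGB2BGR))
    p=vision.camera_params(n); print(n,{k:np.round(v,3).tolist() if not isinstance(v,str) else v for k,v in p.items()})
a=cv2.imread("pics/top0.png"); cv2.imwrite("pics/top0b.png",cv2.resize(a,(800,600),interpolation=cv2.INTER_CUBIC))
E
```

```text
{'t': 0.0, 'q': [1.072, 0.629, 0.038, 1.518, -0.027, 0.996, -0.02], 'joint_velocities': [-0.001, 0.001, 0.0, -0.0, -0.0, -0.001, -0.0], 'joint_torque': [-0.001, -56.34, 1.226, -19.344, 0.011, 0.011, 0.0], 'ee_pos': [272.383, -589.473, 230.368], 'ee_rot': [1.982, 0.438, -1.983], 'ft_force': [0.002, -0.55, -0.28], 'ft_torque': [0.022, -0.002, -0.003], 'width': 85.146}
top {'camera_matrix': [[375.799, 0.0, 258.123], [0.0, 375.799, 183.924], [0.0, 0.0, 1.0]], 'world_to_cam': [[-0.016, -1.0, 0.023, 0.896], [0.988, -0.012, 0.155, -552.621], [-0.154, 0.025, 0.988, -824.581], [0.0, 0.0, 0.0, 1.0]]}
scene {'camera_matrix': [[350.648, 0.0, 245.899], [0.0, 350.648, 190.202], [0.0, 0.0, 1.0]], 'world_to_cam': [[-0.054, 0.999, 0.009, 41.77], [-0.686, -0.043, 0.727, 322.993], [0.726, 0.033, 0.687, -1335.987], [0.0, 0.0, 0.0, 1.0]]}
```

View pics/top0b.png

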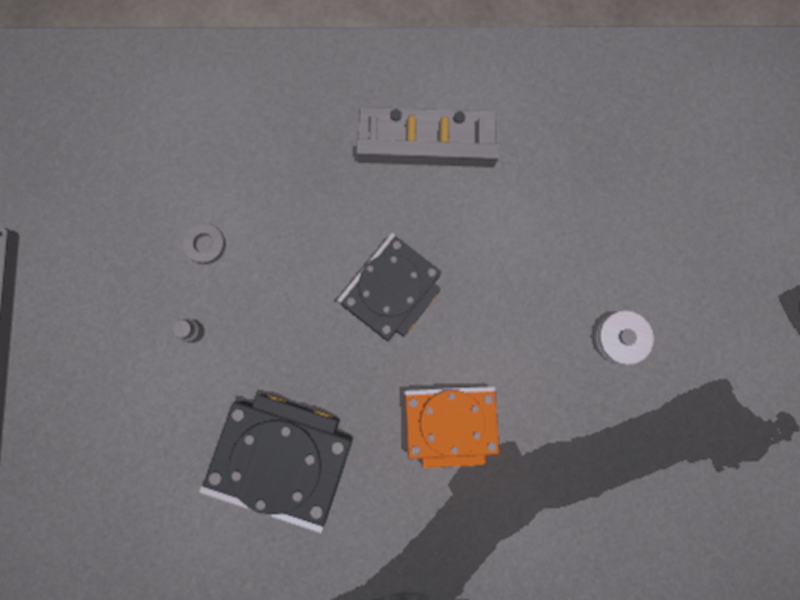

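View pics/scene0.png

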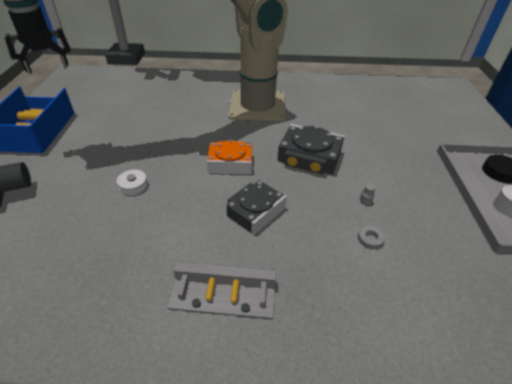

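The scene holds three lookalikes (in the 800x600 top view): a small dark block at (390,287), a large dark block at (280,460) and an orange block at (450,425). The small dark one fits, being neither orange nor the larger. The fence is at (427,150), bearing (205,243), socket (186,330) and pulley (625,337). I'll fit poses and check them in an enlarged crop.

```bash
cat > h.py <<'E'
import numpy as np, cv2
from plant import monitor, vision
from scipy.optimize import least_squares
P={}
def proj(n,X):
    p=P.setdefault(n,vision.camera_params(n)); X=np.atleast_2d(X).astype(float)
    c=X@p["world_to_cam"][:3,:3].T+p["world_to_cam"][:3,3]; K=p["camera_matrix"]
    return np.c_[K[0,0]*c[:,0]/-c[:,2]+K[0,2], K[1,1]*-c[:,1]/-c[:,2]+K[1,2]]
def place(pose,L):
    x,y,a=pose; L=np.atleast_2d(L).astype(float); c,s=np.cos(a),np.sin(a)
    return np.c_[x+c*L[:,0]-s*L[:,1], y+s*L[:,0]+c*L[:,1], L[:,2]]
def fit(n,L,uv,g):
    r=least_squares(lambda p:(proj(n,place([p[0]*100,p[1]*100,p[2]],L))-uv).ravel(),[g[0]/100,g[1]/100,g[2]])
    return np.array([r.x[0]*100,r.x[1]*100,r.x[2]]),np.sqrt(np.mean(r.fun**2))
def back(n,uv,z):
    return least_squares(lambda q:(proj(n,[q[0]*100,q[1]*100,z])[0]-uv),[6,0]).x*100
VT=np.array([[47.5,65,45],[47.5,-65,45],[-47.5,-65,45],[-47.5,65,45]])
FT=np.array([[-12,110,42],[-12,-110,42]])
def show(name,n,r0,r1,c0,c1,k,polys,im=None):
    if im is None: im=cv2.cvtColor(vision.grab_frame(n),cv2.COLOR_RGB2BGR)
    a=cv2.resize(im[r0:r1,c0:c1],None,fx=k,fy=k,interpolation=cv2.INTER_CUBIC)
    for pts in polys:
        q=((proj(n,pts)-[c0,r0]+.5)*k-.5).round().astype(int)
        cv2.polylines(a,[q],True,(0,255,0),1)
    cv2.imwrite(f"pics/{name}.png",a)
E
python3 - <<'E'
from h import *
s=.64
v,e=fit("top",VT,np.array([[340,300],[393,235],[440,270],[388,340]])*s,(600,0,.8)); print(v,e)
f,e=fit("top",FT,np.array([[357,155],[497,160]])*s,(750,0,0)); print(f,e)
for nm,uv,z in(("bearing",(205,243),18),("socket",(182,329),55),("pulley",(628,337),36),("orange TL",(405,390),45),("orange TR",(495,388),45),("bigTop L",(238,397),60),("bigTop R",(352,437),60),("bigboss",(258,392),40)): print(nm,back("top",np.array(uv)*s,z).round())
np.save("est.npy",[v,f])
im=cv2.imread("pics/top0.png")
show("c1","top",60,225,200,330,3.6,[place(v,VT),place(f,FT)],im)
E
```

```text
[554.89454304  12.05941904   0.8966683 ] 1.053302515786334
[ 7.65937554e+02 -4.73212832e+01 -4.42555844e-02] 0.7313215313148418
bearing [629. 294.]
socket [494. 311.]
pulley [ 475. -339.]
orange TL [403.  -7.]
orange TR [ 404. -137.]
bigTop L [398. 227.]
bigTop R [340.  68.]
bigboss [404. 204.]
```

View pics/c1.png

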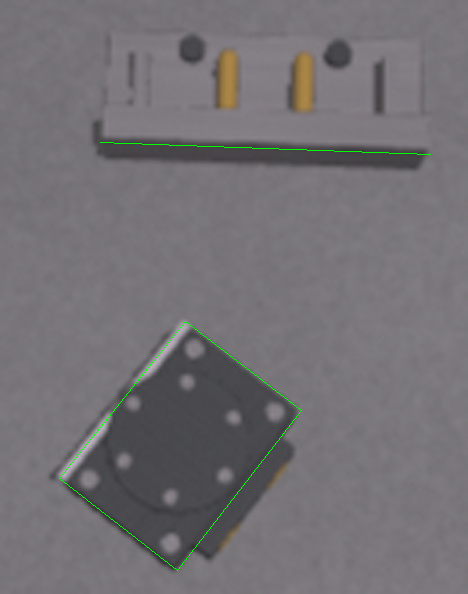

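The enlarged crop confirms the target: small dark block with a bright face to the upper left and the brass-plug boss on the right. The fitted outline lies on it at about (555, 12) mm, yaw 0.90 rad. The fence front is at x≈754 mm. Next are a template tracker and the tool axes.

```bash
cat >> h.py <<'E'
from scipy.spatial.transform import Rotation as Rn
X0,Y0=400,-350   # rectified z=45 plane, 1 px/mm: col = y-Y0, row = x-X0
def rect(im,n="top",z=45):
    w=np.array([[500,-200,z],[800,-200,z],[800,150,z],[500,150,z]],float)
    H=cv2.getPerspectiveTransform((w[:,[1,0]]-[Y0,X0]).astype(np.float32),proj(n,w).astype(np.float32))
    return cv2.warpPerspective(im,H,(600,450),flags=cv2.INTER_LINEAR|cv2.WARP_INVERSE_MAP)
def tool():
    o=monitor.get_obs(); return o,Rn.from_rotvec(o["ee_rot"]).as_matrix()
def delta(x,y,z):
    o,R=tool(); return (R.T@(np.array([x,y,z])-o["ee_pos"])).round(0).tolist()
def track(guess,save=None,dth=.35,dr=60):
    """pose of the valve from the top camera: correlate a body-frame patch of the first picture"""
    v0=np.load("est.npy")[0]; bx,by=np.meshgrid(np.arange(-46,47,2.),np.arange(-63,64,2.),indexing="ij")
    L=np.c_[bx.ravel(),by.ravel(),0*bx.ravel()+45]
    def samp(im,p):
        W=place(p,L); return cv2.remap(im,(W[:,1]-Y0).astype(np.float32)[:,None],(W[:,0]-X0).astype(np.float32)[:,None],cv2.INTER_LINEAR).ravel()
    g=lambda f:cv2.GaussianBlur(rect(cv2.cvtColor(f,cv2.COLOR_BGR2GRAY)).astype(np.float32),(0,0),1.5)
    T=samp(g(cv2.imread("pics/top0.png")),v0)
    im=cv2.cvtColor(vision.grab_frame("top"),cv2.COLOR_RGB2BGR); I=g(im)
    if save: cv2.imwrite(f"pics/{save}.png",im)
    cost=lambda p:np.mean(np.minimum(np.abs(samp(I,p)-T),40))
    best=np.array(guess,float)
    for st,sa,nr in((8,.06,1),(3,.02,.2),(1,.008,.06),(.4,.003,.03)):
        rr=np.arange(-dr*nr,dr*nr+.1,st); aa=np.arange(-dth*nr,dth*nr+1e-4,sa)
        best=min((best+[i,j,k] for i in rr for j in rr for k in aa),key=cost)
    return best,cost(best),im
E
python3 - <<'E'
from h import *
o,R=tool(); print(R.round(3)); print(delta(490,110,160))
print(track(np.load("est.npy")[0]+[10,-8,.05])[:2])
E
```

```text
[[-0.001  0.419 -0.908]
 [ 0.002 -0.908 -0.419]
 [-1.    -0.002 -0.   ]]
[71.0, -544.0, -491.0]
(array([554.89454304,  11.85941904,   0.8961683 ]), np.float32(0.49317104))
```

{"name": "move_arm", "arguments": {"jaw": [0,0,0,0,0,0,0,0,0,0], "delta_pos": [[5,-36,-33],[10,-72,-66],[15,-108,-99],[20,-144,-132],[25,-180,-165],[30,-216,-198],[35,-252,-231],[40,-288,-264],[45,-324,-297],[50,-360,-330]], "yaw": [0.05,0.1,0.15,0.2,0.25,0.3,0.35,0.4,0.43,0.43], "newtons": 20}}

```text
t: 1.15
ee_pos: [421.3, -122.5, 181.0]
ee_rot: [2.221, 0.003, -2.221]
ft_force: [0.0, 0.5, 0.0]
width: -0.2
```

```bash
python3 - <<'E'
from h import *
o,R=tool(); print(o["t"],o["ee_pos"],o["ft_force"],o["width"]); print(R.round(3)); print(delta(490,115,110))
E
```

```text
1.15 [ 421.32784452 -122.48538618  181.01749753] [0.02164571 0.4754814  0.04892517] -0.2169561469262873
[[-0.     0.002 -1.   ]
 [ 0.001 -1.    -0.002]
 [-1.    -0.001  0.   ]]
[71.0, -237.0, -69.0]
```

{"name": "move_arm", "arguments": {"jaw": [0,0,0,0,0,0,0,0,0,0], "delta_pos": [[0,-45,-16],[0,-90,-32],[0,-135,-48],[0,-180,-65],[20,-221,-82],[50,-221,-82],[90,-221,-82],[130,-221,-82],[166,-221,-82],[166,-221,-82]], "yaw": [0,0,0,0,0,0,0,0,0,0]}}

```text
t: 2.15
ee_pos: [499.3, 98.3, 11.2]
ee_rot: [2.21, 0.002, -2.23]
ft_force: [-0.5, -0.2, -0.1]
width: 0.3
```

{"name": "move_arm", "arguments": {"jaw": [0,0,0,0,0,0,0,0,0,0], "delta_pos": [[0,5,-6],[0,9,-11],[0,14,-16],[0,18,-21],[0,22,-26],[0,27,-31],[0,31,-36],[0,36,-41],[0,40,-45],[0,40,-45]], "yaw": [0,0,0,0,0,0,0,0,0,0]}}

```text
t: 3.15
ee_pos: [545.1, 60.2, 12.7]
ee_rot: [2.212, 0.006, -2.23]
ft_force: [-1.6, 5.1, 0.5]
width: 0.4
```

```bash
cat > look.py <<'E'
from h import *
import sys
a=sys.argv; g=[float(i) for i in a[1:4]]; v,c,im=track(g)
o,R=tool(); print("t",o["t"],"tcp",o["ee_pos"].round(1),"F",o["ft_force"].round(1)); print("valve",v.round(2),"cost",round(float(c),2))
f=np.load("est.npy")[1]
print("tcp in body",place((0,0,-v[2]),[[*(o["ee_pos"]-[v[0],v[1],0])]]).round(1))
fc=place((0,0,-f[2]),[[*(place(v,[[47.5,0,0]])-place(f,[[-12,0,0]]))[0]]])
print("face in fence_face",fc.round(1)[0,:2],"dyaw",round(v[2]-f[2],3))
if len(a)>4: show(a[4],"top",60,225,190,340,3.6,[place(v,VT),place(f,FT)],im)
E
python3 look.py 575 -10 .6 c2
```

```text
t 3.2 tcp [545.1  60.2  12.6] F [-2.1  4.6  0.8]
valve [575.6  -20.2    0.72] cost 4.06
tcp in body [[30.3 80.5 12.6]]
face in fence_face [-145.2   51.7] dyaw 0.768
```

View pics/c2.png

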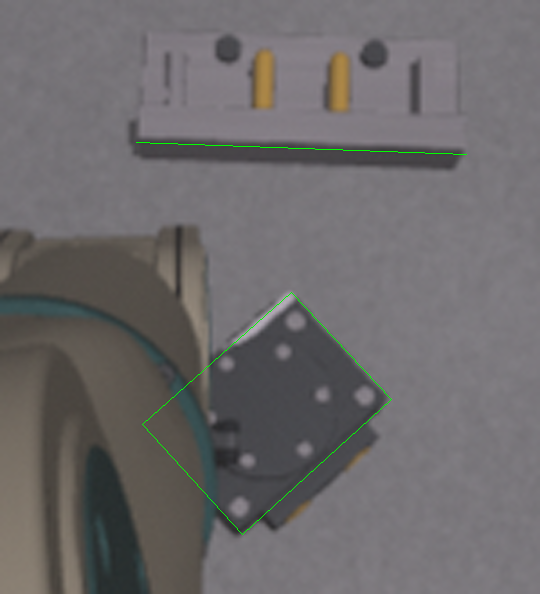

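The overlay shows the tracked outline on the block even with the arm hiding its left part. It has turned and moved, so I'll push the side again and then back off.

{"name": "move_arm", "arguments": {"jaw": [0,0,0,0,0,0,0,0,0,0], "delta_pos": [[0,3,-4],[0,6,-8],[0,9,-12],[0,12,-15],[0,15,-18],[0,15,-18],[0,0,-10],[0,-20,10],[0,-20,40],[0,-20,60]], "yaw": [0,0,0,0,0,0,0,0,0,0]}}

```text
t: 4.2
ee_pos: [483.4, 81.2, 14.4]
ee_rot: [2.212, 0.008, -2.228]
ft_force: [-0.3, -0.1, -0.9]
width: 0.1
```

```bash
python3 look.py 588 -32 .6
```

```text
t 4.25 tcp [479.1  80.6  14.2] F [-4.7 -0.3  0.2]
valve [585.   -35.8    0.59] cost 3.82
tcp in body [[-23.6 155.6  14.2]]
face in fence_face [-130.9   31.6] dyaw 0.632
```

{"name": "move_arm", "arguments": {"jaw": [0,0,0,0,0,0], "delta_pos": [[0,35,2],[0,70,2],[0,100,0],[0,110,-8],[0,110,-8],[0,110,-8]], "yaw": [-0.1,-0.2,-0.3,-0.4,-0.4,-0.4]}}

```text
t: 4.85
ee_pos: [488.1, -28.7, 14.6]
ee_rot: [1.991, 0.413, -2.013]
ft_force: [-0.7, 0.5, -0.3]
width: 0.0
```

{"name": "move_arm", "arguments": {"jaw": [0,0,0,0,0,0,0,0,0,0], "delta_pos": [[0,0,-7],[0,0,-14],[0,0,-20],[0,0,-25],[0,0,-30],[0,0,-35],[0,0,-40],[0,0,-45],[0,0,-50],[0,0,-50]], "yaw": [0,0,0,0,0,0,0,0,0,0]}}

```text
t: 5.85
ee_pos: [529.0, -7.3, 13.3]
ee_rot: [1.98, 0.417, -2.024]
ft_force: [-8.2, 0.7, 3.7]
width: -0.0
```

```bash
python3 look.py 600 -30 .4
```

```text
t 5.9 tcp [529.   -7.3  13.3] F [-8.5  0.9  3.6]
valve [ 6.202e+02 -2.840e+01  1.000e-01] cost 7.53
tcp in body [[-88.8  29.9  13.3]]
face in fence_face [-87.4  19.2] dyaw 0.142
```

{"name": "move_arm", "arguments": {"jaw": [0,0,0,0], "delta_pos": [[0,0,30],[0,0,45],[0,0,45],[0,0,45]], "yaw": [0,0,0,0]}}

```text
t: 6.3
ee_pos: [489.1, -23.8, 14.3]
ee_rot: [1.981, 0.418, -2.021]
ft_force: [0.5, 0.8, -0.5]
width: 0.0
```

```bash
python3 look.py 603 -28 .35 c3
```

```text
t 6.35 tcp [489.6 -23.8  14.3] F [-0.7 -0.1  0. ]
valve [ 6.136e+02 -3.320e+01  3.900e-01] cost 5.94
tcp in body [[-110.9   56.2   14.3]]
face in fence_face [-97.8  27.5] dyaw 0.438
```

View pics/c3.png

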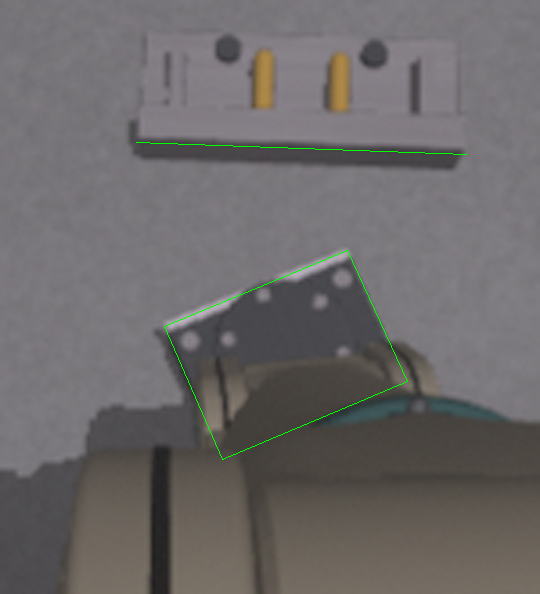

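The outline lies on the block: yaw 0.39 at (614, -33), with the arm covering only its rear. I'll push the back-left end again.

{"name": "move_arm", "arguments": {"jaw": [0,0,0,0,0,0,0,0,0,0], "delta_pos": [[0,-5,-20],[0,-5,-38],[0,-5,-46],[0,-6,-54],[0,-6,-61],[0,-7,-68],[0,-7,-75],[0,-8,-82],[0,-8,-88],[0,-8,-88]], "yaw": [0.1,0.2,0.2,0.2,0.2,0.2,0.2,0.2,0.2,0.2]}}

```text
t: 7.35
ee_pos: [562.5, 19.2, 12.2]
ee_rot: [2.084, 0.227, -2.146]
ft_force: [-6.9, 2.2, 4.5]
width: 0.4
```

{"name": "move_arm", "arguments": {"jaw": [0,0,0,0], "delta_pos": [[0,0,30],[0,0,60],[0,0,70],[0,0,70]], "yaw": [0,0,0,0]}}

```text
t: 7.75
ee_pos: [493.0, 4.3, 14.2]
ee_rot: [2.082, 0.227, -2.147]
ft_force: [1.3, -0.3, -0.3]
width: -0.0
```

```bash
python3 look.py 632 -27 .2 c4
```

```text
t 7.8 tcp [495.1   4.7  14.3] F [1.1 0.  0.1]
valve [ 6.282e+02 -3.280e+01  1.200e-01] cost 5.87
tcp in body [[-127.7   53.1   14.3]]
face in fence_face [-79.4  16.2] dyaw 0.164
```

View pics/c4.png

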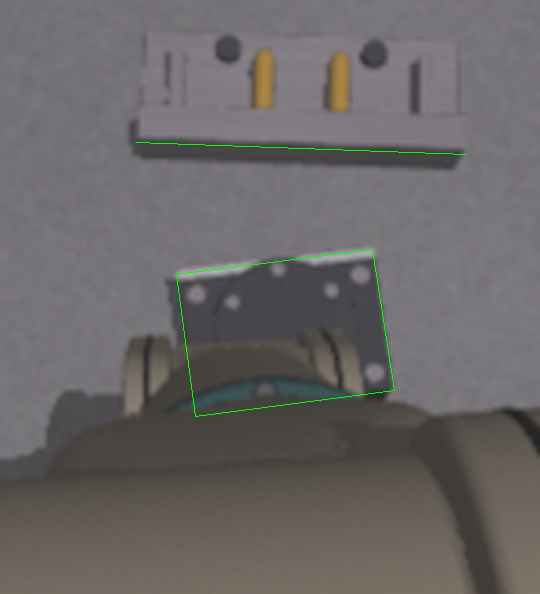

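The outline fits well: yaw 0.12 at (628, -33), so the block is nearly square to the fence. Next I'll open the jaws to 60 mm, align them with the fence, and push the boss with both fingers.

{"name": "move_arm", "arguments": {"jaw": [60,60,60,60,60,60], "delta_pos": [[0,20,0],[2,40,-10],[5,48,-25],[5,48,-31],[5,48,-31],[5,48,-31]], "yaw": [0.1,0.2,0.235,0.235,0.235,0.235]}}

```text
t: 8.4
ee_pos: [535.0, -34.7, 8.0]
ee_rot: [-2.175, 0.023, 2.238]
ft_force: [-0.4, 0.7, 0.6]
width: 60.1
```

```bash
python3 - <<'E'
from h import *
o,R=tool(); print(o["ee_pos"],o["ft_force"],o["width"]); print(R.round(3))
E
```

```text
[534.95153871 -34.71622992   7.95609521] [-0.43353981  0.66811473  0.6320513 ] 60.134311406283274
[[-0.029 -0.025 -0.999]
 [ 0.005 -1.     0.025]
 [-1.    -0.004  0.029]]
```

{"name": "move_arm", "arguments": {"jaw": [60,60,60,60,60,60,60,60,60,60], "delta_pos": [[-1,0,-8],[-1,0,-15],[-1,0,-22],[-2,0,-29],[-2,0,-36],[-2,0,-43],[-3,0,-50],[-3,0,-56],[-3,0,-62],[-3,0,-62]], "yaw": [0,0,0,0,0,0,0,0,0,0]}}

```text
t: 9.4
ee_pos: [592.4, -35.5, 8.3]
ee_rot: [-2.163, 0.021, 2.249]
ft_force: [-7.9, 1.8, 2.9]
width: 60.3
```

```bash
python3 look.py 670 -33 0
```

```text
t 9.45 tcp [592.5 -35.5   8.3] F [-9.6  1.9  2.3]
valve [ 7.262e+02 -7.480e+01 -1.200e-01] cost 9.27
tcp in body [[-137.5   22.9    8.3]]
face in fence_face [ 20.9 -32.8] dyaw -0.076
```

{"name": "move_arm", "arguments": {"jaw": [60,60,60,60,60,60,60], "delta_pos": [[0,0,-8],[0,0,-14],[-1,0,-20],[-1,0,-26],[-1,0,-32],[-1,0,-36],[-1,0,-36]], "yaw": [0,0,0,0,0,0,0]}}

```text
t: 10.15
ee_pos: [622.8, -36.2, 7.2]
ee_rot: [-2.15, 0.021, 2.262]
ft_force: [-11.0, 1.6, 6.6]
width: 60.2
```

```bash
python3 - <<'E'
from h import *
o,R=tool(); print(o["ee_pos"],o["ft_force"],o["width"])
v=(o["ee_pos"][0]+72,-34,-.025); f=np.load("est.npy")[1]
im=cv2.cvtColor(vision.grab_frame("scene"),cv2.COLOR_RGB2BGR)
show("s5","scene",160,330,150,300,3.5,[place(v,VT),place(f,FT)],im)
E
```

```text
[622.82401659 -36.17086496   7.24079616] [-10.96745394   1.63142945   6.63444334] 60.20860910116416
```

View pics/s5.png

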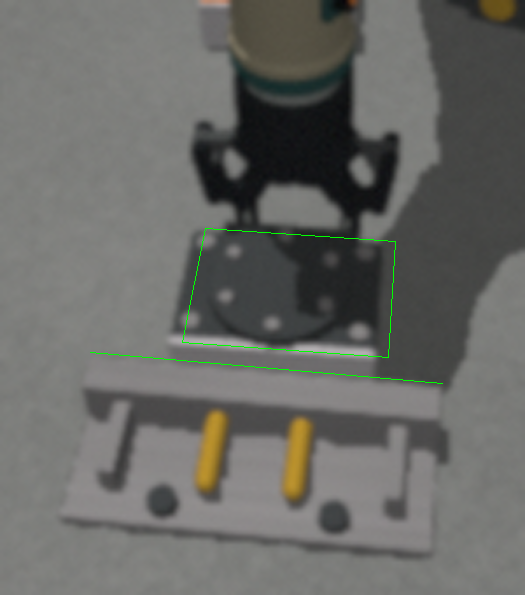

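The scene view shows the block nearly parallel to the fence front, within its ends, with a small gap left. I'll creep on until the force rises.

{"name": "move_arm", "arguments": {"jaw": [60,60,60,60,60], "delta_pos": [[0,0,-5],[0,0,-9],[0,0,-12],[0,0,-15],[0,0,-15]], "yaw": [0,0,0,0,0]}}

```text
t: 10.7
ee_pos: [631.3, -36.5, 6.2]
ee_rot: [-2.134, 0.021, 2.276]
ft_force: [-12.9, 0.4, 10.6]
width: 59.9
```

{"name": "move_arm", "arguments": {"jaw": [60,60,60,60], "delta_pos": [[-1,0,-5],[-2,0,-9],[-2,0,-12],[-2,0,-12]], "yaw": [0,0,0,0]}}

```text
t: 11.1
ee_pos: [633.6, -36.1, 6.4]
ee_rot: [-2.109, 0.02, 2.297]
ft_force: [-18.0, 2.1, 11.8]
width: 60.3
```

{"name": "move_arm", "arguments": {"jaw": [60,60,60,60,60], "delta_pos": [[-1,0,-6],[-1,0,-12],[-1,0,-16],[-1,0,-16],[-1,0,-16]], "yaw": [0,0,0,0,0]}}

```text
t: 11.6
ee_pos: [632.8, -36.1, 6.3]
ee_rot: [-2.066, 0.02, 2.333]
ft_force: [-32.2, 1.9, 29.8]
width: 60.4
```

{"name": "move_arm", "arguments": {"jaw": [60,60,60,60,60,60], "delta_pos": [[0,0,15],[0,0,40],[-20,0,80],[-50,0,120],[-90,0,150],[-90,0,150]], "yaw": [0,0,0,0,0,0]}}

```text
t: 12.2
ee_pos: [494.3, -33.3, 118.2]
ee_rot: [-2.072, 0.02, 2.328]
ft_force: [0.8, 0.7, 0.2]
width: 60.2
```

```bash
python3 look.py 704 -42 -.03 c6
```

```text
t 12.25 tcp [495.8 -33.1 116.4] F [-0.2  0.   0.3]
valve [ 6.266e+02 -3.420e+01  2.000e-02] cost 16.74
tcp in body [[-130.7    3.5  116.4]]
face in fence_face [-80.4   9.9] dyaw 0.063
```

View pics/c6.png

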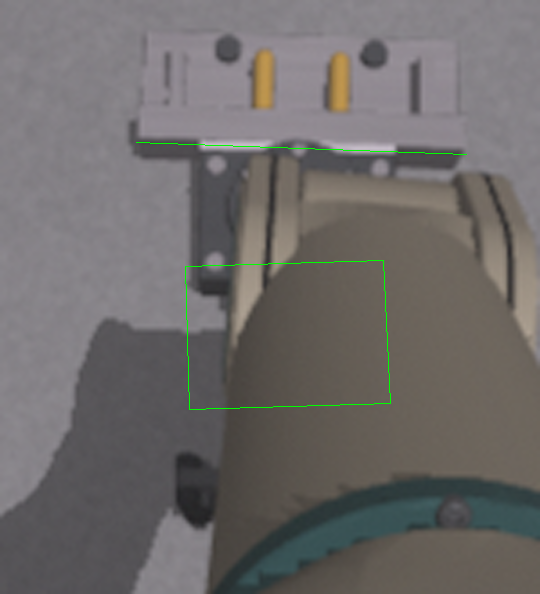

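The tracker locked on wrongly behind the arm, but the picture shows the bright face against the fence front, running about x 200–395 at y≈147 in the crop. I'll move the arm aside for a clear measurement.

{"name": "move_arm", "arguments": {"jaw": [60,60,60,60,60,60,60], "delta_pos": [[-30,40,0],[-60,80,0],[-60,130,0],[-60,180,0],[-60,230,0],[-60,230,0],[-60,230,0]], "yaw": [0,0,0,0,0,0,0]}}

```text
t: 12.95
ee_pos: [496.5, -265.5, 173.1]
ee_rot: [-2.07, 0.024, 2.326]
ft_force: [0.4, 1.0, -0.8]
width: 60.0
```

```bash
python3 look.py 706 -40 -.03 c7
```

```text
t 13.0 tcp [ 496.9 -263.4  173.1] F [1.2 0.2 0.4]
valve [ 7.082e+02 -4.280e+01 -2.000e-02] cost 3.44
tcp in body [[-206.7 -224.8  173.1]]
face in fence_face [1.6 3.1] dyaw 0.024
```

View pics/c7.png

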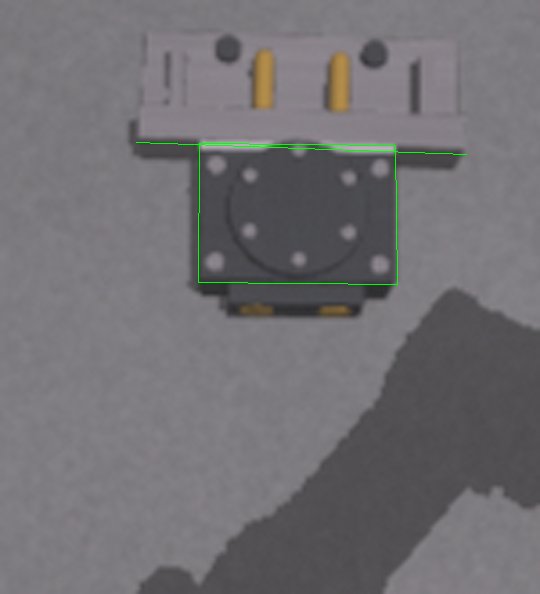

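```bash
python3 - <<'E'
from h import *
im=cv2.cvtColor(vision.grab_frame("top"),cv2.COLOR_RGB2BGR)
cv2.imwrite("pics/top8.png",im)
I=cv2.GaussianBlur(cv2.cvtColor(im,cv2.COLOR_BGR2GRAY).astype(float),(0,0),.7)
def edge(cols,r0,r1,sign,z):
    W=[]
    for c in cols:
        g=sign*np.gradient(I[r0:r1,c]); k=int(np.clip(g.argmax(),1,len(g)-2)); d=(g[k-1]-g[k+1])/(2*(g[k-1]-2*g[k]+g[k+1]))
        W.append(back("top",np.array([c,r0+k+d]),z))
    W=np.array(W)
    for _ in range(3):
        p=np.polyfit(W[:,1],W[:,0],1); r=W[:,0]-np.polyval(p,W[:,1]); W=W[np.abs(r)<max(2*np.std(r),.3)]
    return p,len(W),np.std(r)
cols=list(range(231,243))+list(range(303,317))
for nm,a in(("fence front top",(cols,93,107,-1,42)),("fence back top",(list(range(232,316)),84,96,1,42)),
  ("valve back top",(list(range(248,298)),132,145,-1,45)),("valve face top",(list(range(247,262))+list(range(286,298)),96,102,1,45))):
    p,n,s=edge(*a); print(nm,"yaw",(-np.arctan(p[0])).round(4),"x at y=-43:",np.polyval(p,-43).round(1),n,s.round(2))
E
```

```text
fence front top yaw -0.0445 x at y=-43: 757.9 26 0.28
fence back top yaw -0.0201 x at y=-43: 777.6 68 3.72
valve back top yaw -0.0123 x at y=-43: 659.5 50 12.95
valve face top yaw -0.0219 x at y=-43: 757.7 27 0.18
```

```bash
python3 - <<'E'
from h import *
o,R=tool(); print(o["ee_pos"].round(1),R.round(3).tolist()); 
for p in((590,-263,173),(590,-12,120),(595,-12,14),(630,-12,14),(639,-12,14)): print(p,delta(*p))
E
```

```text
[ 497.1 -262.2  173.3] [[-0.116, -0.026, -0.993], [0.012, -1.0, 0.025], [-0.993, -0.009, 0.116]]
(590, -263, 173) [-10.0, -2.0, -92.0]
(590, -12, 120) [45.0, -252.0, -92.0]
(595, -12, 14) [150.0, -251.0, -110.0]
(630, -12, 14) [146.0, -252.0, -144.0]
(639, -12, 14) [145.0, -252.0, -153.0]
```

The edge fits show the block still turned about 0.023 rad from the fence, its right end touching and its left end roughly 3 mm short. That is within tolerance, but I'll give the left half of the boss one gentle nudge.

{"name": "move_arm", "arguments": {"jaw": [0,0,0,0,0,0,0,0,0,0], "delta_pos": [[10,-45,-15],[20,-90,-30],[25,-135,-45],[30,-180,-60],[35,-225,-72],[45,-251,-85],[80,-251,-95],[120,-251,-100],[150,-251,-105],[150,-251,-105]], "yaw": [0,0,0,0,0,0,0,0,0,0]}}

```text
t: 14.05
ee_pos: [586.9, -9.3, 10.3]
ee_rot: [-2.063, 0.011, 2.338]
ft_force: [-1.7, 0.6, -0.2]
width: -0.1
```

{"name": "move_arm", "arguments": {"jaw": [0,0,0,0,0,0], "delta_pos": [[-1,0,-10],[-2,0,-20],[-3,0,-28],[-4,0,-34],[-4,0,-38],[-4,0,-38]], "yaw": [0,0,0,0,0,0]}}

```text
t: 14.65
ee_pos: [625.9, -10.2, 10.0]
ee_rot: [-2.064, 0.011, 2.337]
ft_force: [-0.2, 0.3, -0.1]
width: -0.2
```

{"name": "move_arm", "arguments": {"jaw": [0,0,0,0,0,0,0], "delta_pos": [[0,0,-4],[-1,0,-7],[-1,0,-10],[-2,0,-13],[-2,0,-16],[-2,0,-18],[-2,0,-18]], "yaw": [0,0,0,0,0,0,0]}}

```text
t: 15.35
ee_pos: [634.2, -9.5, 9.9]
ee_rot: [-2.039, 0.01, 2.358]
ft_force: [-19.3, 2.8, 16.5]
width: 0.2
```

Firm contact at about 19 N. I'll back off, clear the view and measure again.

{"name": "move_arm", "arguments": {"jaw": [0,0,0,0,0,0,0,0,0,0], "delta_pos": [[0,0,15],[0,0,40],[-20,0,80],[-60,0,110],[-100,0,130],[-130,50,130],[-150,100,130],[-150,150,130],[-150,200,130],[-150,250,130]], "yaw": [0,0,0,0,0,0,0,0,0,0]}}

```text
t: 16.35
ee_pos: [522.1, -249.8, 175.1]
ee_rot: [-2.041, 0.01, 2.357]
ft_force: [1.0, -0.3, -0.1]
width: -0.1
```

```bash
python3 look.py 706 -40 -.03 c9; python3 - <<'E'
from h import *
im=cv2.cvtColor(vision.grab_frame("top"),cv2.COLOR_RGB2BGR)
I=cv2.GaussianBlur(cv2.cvtColor(im,cv2.COLOR_BGR2GRAY).astype(float),(0,0),.7)
def edge(cols,r0,r1,sign,z):
    W=[]
    for c in cols:
        g=sign*np.gradient(I[r0:r1,c]); k=int(np.clip(g.argmax(),1,len(g)-2)); d=(g[k-1]-g[k+1])/(2*(g[k-1]-2*g[k]+g[k+1]))
        W.append(back("top",np.array([c,r0+k+d]),z))
    W=np.array(W)
    for _ in range(3):
        p=np.polyfit(W[:,1],W[:,0],1); r=W[:,0]-np.polyval(p,W[:,1]); W=W[np.abs(r)<max(2*np.std(r),.3)]
    return p,len(W),np.std(r)
for nm,a in(("fence front",(list(range(231,243))+list(range(303,317)),93,107,-1,42)),("valve face",(list(range(247,262))+list(range(286,298)),96,102,1,45))):
    p,n,s=edge(*a); print(nm,-np.arctan(p[0]).round(4),np.polyval(p,-43).round(1),n,s.round(2))
a=cv2.imread("pics/top0.png").astype(int)
for nm,(c,r) in dict(bearing=(131,156),socket=(117,210),pulley=(402,216)).items():
    print(nm,"mean diff",np.abs(a-im)[r-20:r+20,c-20:c+20].mean().round(2))
E
```

```text
t 16.4 tcp [ 519.7 -262.2  175.2] F [-0.1 -9.8  1. ]
valve [ 7.092e+02 -4.280e+01 -3.000e-02] cost 3.76
tcp in body [[-182.1 -225.6  175.2]]
face in fence_face [2.6 2.5] dyaw 0.011
fence front -0.0446 757.9 26 0.28
valve face -0.0426 759.0 27 0.12
bearing mean diff 6.57
socket mean diff 6.37
pulley mean diff 7.86
```

View pics/c9.png

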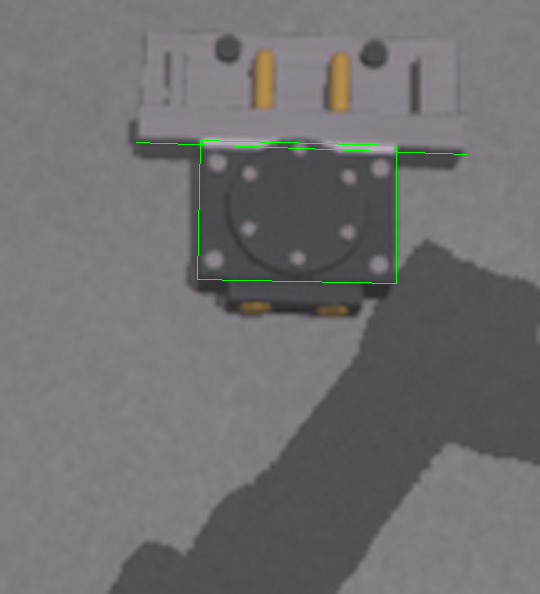

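```bash
python3 -c "from plant import finish_job; print(finish_job())"
```

```text
the job is handed in; nothing more can be done
None
```

I pushed the small dark valve body flush against the fence and handed the job in at about 16.5 s of the 69 s allowed; `finish_job()` gives no verdict. I nudged its left side and its back-left corner, pushed the boss with both fingers, then gave one light nudge to square it up.

**Last checks**
- **Turn:** the edge fits put the machined face at −0.043 rad and the fence at −0.045 rad, about 0.002 rad apart. The whole-top tracker read 0.011 rad; both are under 0.05.
- **Gap:** the edge fit and the tracker put the face 1 to 2.6 mm past the fence front, which can't be real. The cameras are only good to about 2 mm, so I take it as contact. The last push met about 19 N.
- **Position along the fence:** the face centre is about 3 mm from the fence's middle, so neither end sticks out.
- **Arm:** it stood clear, about 175 mm above the bench.
- **Other objects:** the image areas around the pulley, socket and bearing were not noticeably different from the start. Nothing was seen to touch them.

**Where a check failed:** the tracker gave wrong poses three times while the arm hid the block. I discarded those and measured again with the arm out of the way.

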